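# Fit the gold nozzle to the balloon blower's quick coupler

## Task

Get the balloon blower ready for the party: pull the coupler's gold sleeve down until it stays back by itself and let go of it, then take the gold nozzle (not the blue one) out of the wooden stand and push its plug straight down into the coupler, fully home, so that the sleeve springs up again and locks it. Leave the blue nozzle in the stand, and let go of everything at the end.

Things in the scene. Friction and masses are not known exactly. Their poses are not given: they have to be found in the camera images.
- coupler_mouth (a point): centre of the open top of the upright steel coupler on the black blower box (170 x 250 mm, top 60 mm above the table); mouth 134 mm above the table, a funnel 34 mm wide narrowing over 12 mm to a 24 mm bore. The gold sleeve round it is 48 mm in diameter, 35 mm tall; when up, its middle is 21.5 mm below this point. A grey capped outlet 130 mm away on the box is not used
- sleeve (a joint): how far the gold sleeve is pulled down, m: 0 up (forward), 0.014 fully down; spring 4 to 8 N. Let go after 12 mm or more it stays caught at about 0.010 and a red piston rises in the bore. The plug pushed fully home against the piston (about 10 N) frees the sleeve: it springs up to 0 and locks the plug. While it is up, the empty bore is blocked to the plug
- gold_nozzle_grip (a point): on the axis of the gold nozzle (0.14 kg, upright in a wooden stand 45 mm high), at the height to grip, z up; 77 mm above the table. Gold grip 28 mm in diameter, from 26 mm below to 24 mm above the point; black tip to 40 mm above. Steel flange 40 mm wide, underside 32 mm below; plug 19 mm wide, its end 66 mm below. Fully home, the flange rests on the mouth, the point 32 mm above it
- blue_nozzle_grip (a point): the same point on the blue nozzle, of the same shape but with a blue grip, standing in the stand's other hole 100 mm from the gold one; it is left there

How it is judged (in metres and radians):
On the way:
1. the sleeve has been pulled down and stays back by itself, let go of, with the gold nozzle not yet in the coupler (value of joint sleeve above 0.007 m and contact force between each of the arm, the fingers and anything else below 0.5 N and distance between gold_nozzle_grip and coupler_mouth above 0.08 m), for 0.2 s.
At the end, for the whole second after the job is handed in: The gold nozzle stands in the coupler, its flange within 5 mm of the mouth, within 10 mm of the axis and 10 degrees of upright, and the sleeve has sprung up to within 4 mm of its forward stop; the blue nozzle is still in the stand (horizontal distance between gold_nozzle_grip and coupler_mouth below 0.01 m and z of gold_nozzle_grip in the frame of coupler_mouth below 0.037 m and angle between gold_nozzle_grip's own z axis and vertical below 0.17 rad and value of joint sleeve below 0.004 m); the robot touches nothing.
It fails at once if the blue nozzle is moved by more than 30 mm (distance of blue_nozzle_grip from where it was at the start of the episode above 0.03 m).
It also fails if it takes over 58 s, if anything falls off the work surface, if the arm or the gripper's body presses on something with over 40 N, if the wrist force passes 120 N, or if a joint passes its speed limit or range.

## Robot

A 7-joint arm with a two-finger parallel gripper is mounted at the origin on the work surface. World frame = base frame: x ahead of the robot, y to its left, z up, the work surface at z = 0. Lengths are in mm, angles in rad, forces in N, time in s.
With the tool pointing down it reaches from about 425 to 1025 mm from the base axis. Payload 9.4 kg.
Tool frame: the origin (TCP) lies at the very end of the fingers, on their centre line; the grasp point (between the pads) lies 19 mm behind it (robot.hold_point_z is the distance from the TCP to the grasp point, in mm); z points along the fingers, y is the line along which they close (so a half turn about z gives the same grasp; the last joint's range is limited). The gripper opens to 85 mm and grips with 20 to 120 N. Pads are 22 mm wide; open, the fingers measure 114 mm over their backs; the gripper's body (76 mm by 85 mm) begins 54 mm behind the grasp point. The pads swing forward as they close: fully open they stand 13 mm farther back than shut.
Start: joints at [-1.273, 0.599, -0.003, 1.599, 0.002, 0.943, -0.08], TCP at [265.417, 674.669, 231.275] pointing down, gripper open.
Joint ranges: [-2.57, 2.57], [-0.35, 1.97], [-1.29, 1.29], [0.11, 2.56], [-1.05, 4.19], [0.11, 1.86], [-2.63, 2.63]. Speed limits (rad/s): [2.22, 2.22, 3.01, 3.01, 3.14, 3.14, 3.14].

## Interface

Orientations are given as a unit quaternion [w, x, y, z].
In Python, from workcell import robot, imaging gives the robot as it stands. The module is installed in compiled form; this text tells all that it offers.
- The arm moves only by the tool apply_moves, never from a script. Its argument "commands" is a list of rows, each an object with "xyz": the shift along the tool's x, y, z in m, a list of three; "turn": the turn about the tool's z in rad. A call has 1 to 10 rows; each row shifts and turns the commanded pose from where the row before left it, along the tool's axes as they then stand; what a row does not reach is not made up. A row lasts 1/8 s, in which the tool goes at most 62.5 mm and 10.7 degrees, less where a joint would pass 70% of its speed; a pose out of reach is approached as far as the arm can. A call with a gripper value outside its range is refused whole. "fingers" is the opening, from -1 (shut) to 1 (fully open), set as the call begins (left out, the last holds). The fingers move at their own pace and stop on an object; "force" is the grip in N (left out, the last holds). Time passes only in rows, so rows that do not move let the fingers close. It gives the time, the measured TCP pose, the force, the opening and the grip force at its end, in the units of the state.
- robot.read_state(): the state, without advancing time (a new reading comes with each control period).
- imaging.read_camera(name): name is "side" or "top"; returns (picture, depth): 420x560x3 uint8, red, green, blue; 420x560 float32, mm along the optical axis (not along the pixel's ray), 0 where there is no reading.
- imaging.get_calibration(name): a dict with "vfov" (degrees; the focal length in pixels is half the picture's height over the tangent of half this angle, whatever the lens; pixels are square), "cx", "cy" (the principal point, pixels), "cam_to_world" (4x4, takes a point from camera to world coordinates). Camera axes: x right, y up, looking along -z (the intrinsics and any distortion apply to the point x, -y, -z); pixel columns grow to the right and rows downward; lengths in mm; the calibration is good to about 2 mm. A picture is of the moment at which its call begins. get_calibration takes no time and is no camera call.
- robot.job_done(): hands the job in; it is judged then, once.
The state is a dict: "clock": time; "q": joint angles; "joint_velocities": joint speeds; "joint_torque": joint torques, N m; "tcp_pos": TCP position; "tcp_rot": TCP orientation; "contact_force": force on the tool from outside, world axes, zero at the start; "torque": the same for the moment, N m; "width": finger opening in mm; "grip_force": force on a finger pad.
Only numpy, scipy, OpenCV 4.12 (cv2) and the standard library are available. Lean on these libraries where they do the work, as an engineer would, in place of code of your own. Each camera call takes 0.05 s, during which the arm holds its last target. There are 200 camera calls.

## Working session

There is one attempt and no reset: what is moved stays moved. The work goes in short steps, Python scripts to look and compute and a tool call to move; the robot and the scene stay as the last step left them, time stands still between calls to the robot, and variables do not carry over. Pictures are saved under pics/ and viewed, at most 10 in all, crops included, and the job is handed in when it is done.

Besides the shell and the picture viewer there is one more tool, called after ">>>" as a command line: name --argument value ..., lists and objects as JSON in quotes. apply_moves: Moves the arm, as the interface text tells. Its arguments: {"type":"object","properties":{"commands":{"type":"array","items":{"type":"object","properties":{"xyz":{"type":"array","items":{"type":"number"}},"turn":{"type":"number"}}}},"fingers":{"type":"number"},"force":{"type":"number"}},"required":["commands"]}

```bash
mkdir -p pics
python3 - <<'E'
from workcell import robot, imaging
import cv2,numpy as np
for n in("top","side"):
    p,d=imaging.read_camera(n);cv2.imwrite(f"pics/{n}0.png",p[:,:,::-1]);np.save(f"pics/{n}0.npy",d);c=imaging.get_calibration(n);print(n,c)
s=robot.read_state();print(s)
E
```

```text
top {'vfov': 42.35468234752584, 'cx': 276.55652766172216, 'cy': 208.6967937777897, 'cam_to_world': array([[-2.65336075e-02,  9.92277022e-01, -1.21170453e-01,
         4.53416518e+02],
       [-9.99107931e-01, -3.03073357e-02, -2.94076236e-02,
        -5.96175255e+01],
       [-3.28528628e-02,  1.20282070e-01,  9.92196005e-01,
         1.00567040e+03],
       [ 0.00000000e+00,  0.00000000e+00,  0.00000000e+00,
         1.00000000e+00]])}
side {'vfov': 43.01138017300173, 'cx': 273.25685992144935, 'cy': 206.94583868919264, 'cam_to_world': array([[ 9.56657111e-01,  1.20172949e-01, -2.65265216e-01,
         2.59643345e+02],
       [-2.90703119e-01,  4.48150074e-01, -8.45371639e-01,
        -9.63106644e+02],
       [ 1.72878234e-02,  8.85844215e-01,  4.63660606e-01,
         6.77197655e+02],
       [ 0.00000000e+00,  0.00000000e+00,  0.00000000e+00,
         1.00000000e+00]])}
{'clock': 0.1, 'q': array([-1.27268272,  0.60006217, -0.00248349,  1.60008699,  0.00182064,
        0.94295417, -0.07981496]), 'joint_velocities': array([-0.00158427, -0.00118393, -0.00018167, -0.00391004,  0.00077619,
       -0.00081795, -0.00213966]), 'joint_torque': array([ 5.64201750e-03, -7.77990389e+01,  1.57005742e+00, -2.58623940e+01,
        1.26026847e-02,  5.48794676e-03, -3.43426927e-05]), 'tcp_pos': array([265.30836151, 674.21861282, 230.47864373]), 'tcp_rot': array([-4.64884249e-05,  1.86308591e-01,  9.82490987e-01, -7.53629137e-04]), 'contact_force': array([-0.04100789,  0.04615573,  0.35998933]), 'torque': array([ 0.00149349, -0.01190486, -0.01526308]), 'grip_force': 0.0, 'width': 85.26190637322495}
```

View pics/top0.png

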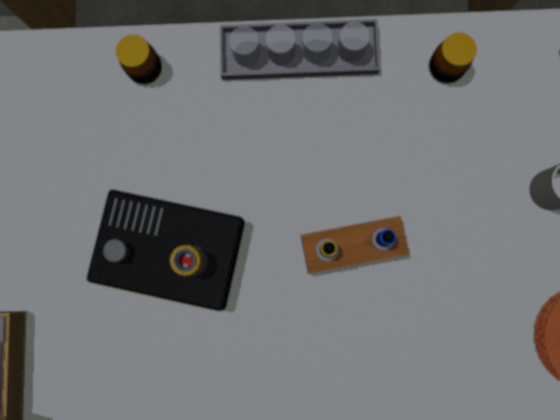

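View pics/side0.png

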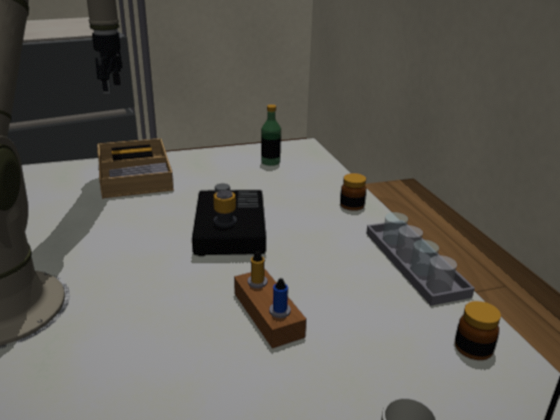

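Top view: coupler mouth near (186,260), gold nozzle (328,249), blue nozzle (386,239), box outlet (115,250). Side view: gold nozzle (258,270), blue (280,297), sleeve (225,203).

```bash
cat > h.py <<'E'
import numpy as np,cv2
from workcell import robot, imaging
def cloud(n,d):
    c=imaging.get_calibration(n);f=210/np.tan(np.radians(c["vfov"]/2));T=c["cam_to_world"]
    v,u=np.mgrid[:420,:560]
    P=np.stack([(u-c["cx"])/f*d,-(v-c["cy"])/f*d,-d],-1)
    return P@T[:3,:3].T+T[:3,3]
def onplane(n,u,v,z):
    c=imaging.get_calibration(n);f=210/np.tan(np.radians(c["vfov"]/2));T=c["cam_to_world"]
    r=T[:3,:3]@np.array([(u-c["cx"])/f,-(v-c["cy"])/f,-1]);return T[:3,3]+r*(z-T[2,3])/r[2]
def proj(n,p):
    c=imaging.get_calibration(n);f=210/np.tan(np.radians(c["vfov"]/2));T=c["cam_to_world"]
    q=T[:3,:3].T@(np.array(p)-T[:3,3]);return c["cx"]-q[0]/q[2]*f,c["cy"]+q[1]/q[2]*f
E
python3 - <<'E'
from h import *
for n,box in(("top",{"coup":(160,215,235,285),"gold":(310,345,230,265),"blue":(370,402,225,255),"outlet":(98,130,235,268)}),("side",{"coup":(210,242,192,230),"gold":(245,268,252,288),"blue":(270,292,277,318)})):
    d=np.load(f"pics/{n}0.npy");P=cloud(n,d);img=cv2.imread(f"pics/{n}0.png")
    print(n,"table z",np.median(P[300:400,300:400,2]) if n=="top" else np.median(P[360:400,100:200,2]))
    for k,(a,b,c,e) in box.items():
        Q=P[c:e,a:b].reshape(-1,3);dd=d[c:e,a:b].ravel()>0;Q=Q[dd]
        print(k,"zhist",np.histogram(Q[:,2],np.arange(0,160,10))[0])
        for lo,hi in((105,125),(122,142),(70,105)):
            m=(Q[:,2]>lo)&(Q[:,2]<hi)
            if m.sum()>5: print("  ",lo,hi,m.sum(),Q[m].mean(0).round(1),Q[m].min(0).round(),Q[m].max(0).round())
im=cv2.imread("pics/top0.png")[225:295,90:415];cv2.imwrite("pics/c0.png",cv2.resize(im,(780,168),interpolation=cv2.INTER_CUBIC))
im=cv2.imread("pics/side0.png")[180:340,190:310];s=cv2.resize(im,(450,600),interpolation=cv2.INTER_CUBIC)
t=cv2.imread("pics/top0.png")[230:290,155:215];t=cv2.resize(t,(345,300),interpolation=cv2.INTER_CUBIC)
t2=cv2.imread("pics/top0.png")[220:280,300:360];t2=cv2.resize(t2,(345,300),interpolation=cv2.INTER_CUBIC)
cv2.imwrite("pics/c1.png",np.hstack([s,np.vstack([t,t2])]))
E
```

```text
top table z 0.7632862717615012
coup zhist [   0    0    0    0    0  642 1297    5    0    5   75  148  267  300
    0]
   105 125 261 [481.4 114.7 114.4] [459.  93. 105.] [506. 130. 125.]
   122 142 550 [481.8 117.4 130.1] [459.  94. 122.] [506. 142. 139.]
   70 105 27 [480.3 101.3  95.7] [459.  93.  70.] [507. 129. 105.]
gold zhist [ 13   0   0   2 822 140   5   6   4  28 125  62   5   0   0]
   105 125 102 [ 495.8 -116.8  112.7] [ 487. -126.  105.] [ 505. -108.  121.]
   70 105 128 [ 494.8 -115.8   99.7] [ 482. -130.   74.] [ 509. -103.  105.]
blue zhist [  0   0   0   0 558 126  13  17  15  27 132  69   1   0   0]
   105 125 106 [ 511.6 -214.3  112.3] [ 502. -224.  105.] [ 524. -206.  121.]
   70 105 155 [ 510.2 -212.3   96.7] [ 498. -229.   71.] [ 524. -202.  105.]
outlet zhist [  0   0   0   0   0 216 374  10  75 380   0   0   0   0   0]
   70 105 465 [502.5 243.7  91.4] [484. 226.  77.] [522. 265.  97.]
side table z 1.6826471413766058
coup zhist [  0   0   0   0   0   5 637  63  61  39  81  82 120 118   0]
   105 125 179 [476.9 102.4 115.5] [455.  89. 105.] [505. 134. 125.]
   122 142 216 [478.5 110.7 130. ] [456.  93. 122.] [505. 134. 139.]
   70 105 202 [478.4 104.8  86.9] [457.  92.  70.] [504. 245. 105.]
gold zhist [171  27   2   0 135 124  63  59  54  61  83  40   0   0   0]
   105 125 69 [ 493.4 -121.1  111.6] [ 482. -127.  105.] [ 504. -111.  120.]
   70 105 228 [ 492.7 -125.6   89.2] [ 481. -132.   70.] [ 508. -107.  105.]
blue zhist [117   0   0   0 204 154  57  70  64  70  99  51   3   0   0]
   105 125 87 [ 509.5 -219.4  112.3] [ 501. -226.  105.] [ 518. -211.  121.]
   70 105 270 [ 507.7 -223.8   89.3] [ 497. -231.   70.] [ 525. -205.  105.]
```

View pics/c1.png

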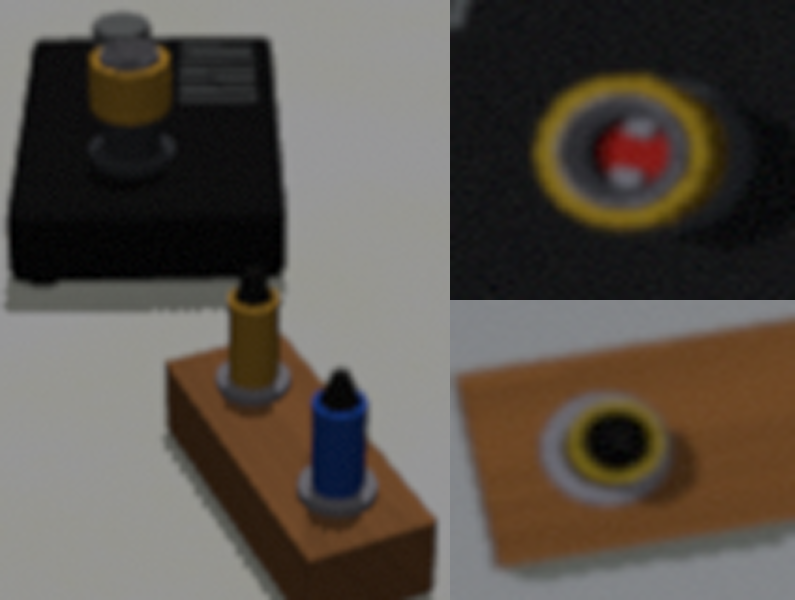

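```bash
cat >> h.py <<'E'
def rot():
    from scipy.spatial.transform import Rotation as R
    s=robot.read_state();q=s["tcp_rot"];return s,R.from_quat([q[1],q[2],q[3],q[0]]).as_matrix()
def rel(p):
    s,M=rot();return (M.T@(np.array(p)-s["tcp_pos"])/1000).round(4)
E
python3 - <<'E'
from h import *
im=cv2.imread("pics/top0.png");h=cv2.cvtColor(im,cv2.COLOR_BGR2HSV)
def seg(box,lo,hi,z):
    a,b,c,e=box;m=cv2.inRange(h[c:e,a:b],lo,hi);pts=cv2.findNonZero(m)
    (x,y),r=cv2.minEnclosingCircle(pts);el=cv2.fitEllipse(cv2.convexHull(pts));print((x+a,y+c,r),el,"->",onplane("top",x+a,y+c,z).round(1),onplane("top",el[0][0]+a,el[0][1]+c,z).round(1))
seg((165,202,240,280),(18,120,60),(35,255,255),130)
seg((312,346,230,266),(18,110,50),(35,255,255),101)
seg((370,402,225,255),(105,120,40),(130,255,255),101)
print("gold by hand",onplane("top",329,248.4,101),"coup",onplane("top",185.1,260.4,130))
# what the cameras see along the path
P=cloud("side",np.load("pics/side0.npy"));Q=P[100:165,255:285].reshape(-1,3);Q=Q[(Q[:,2]>100)&(Q[:,1]<900)];print("bottle",Q.min(0),Q.max(0))
Q=P[140:190,98:170].reshape(-1,3);print("toolbox",np.percentile(Q,[2,98],axis=0))
print(rot()[1].round(3))
# side check: projected guess of axis points
for p in((482,117,130),(482,117,95),(495,-118,101),(495,-118,55)):print(p,proj("side",p))
E
```

```text
(184.84426307678223, 259.77868843078613, 15.891363143920898) ((19.85980224609375, 19.82534408569336), (31.178974151611328, 31.623950958251953), 65.34149169921875) -> [481.6 117.  130. ] [481.5 117.  130. ]
(328.6717166900635, 248.1969699859619, 8.857276916503906) ((16.49875831604004, 18.072105407714844), (15.931879997253418, 17.624343872070312), 52.55216598510742) -> [ 495.1 -117.7  101. ] [ 495.4 -117.4  101. ]
(386.0, 238.0, 9.486932754516602) ((16.179101943969727, 12.56882095336914), (16.26335906982422, 18.969797134399414), 76.22085571289062) -> [ 509.4 -213.2  101. ] [ 510.1 -213.5  101. ]
gold by hand [ 494.78796552 -118.20915966  101.        ] coup [480.61243295 116.61038403 130.        ]
bottle [ 259.64334503 -963.10664395  100.20435427] [759.90001348 582.54140754 677.19765504]
toolbox [[ 200.02686685  436.43032734  -95.56651173]
 [ 419.34255228 1160.16353469   63.69979073]]
[[-0.931  0.366 -0.   ]
 [ 0.366  0.931 -0.001]
 [-0.    -0.001 -1.   ]]
(482, 117, 130) (np.float64(225.11205946269592), np.float64(195.6242321955784))
(482, 117, 95) (np.float64(225.48147386103193), np.float64(209.07649270352294))
(495, -118, 101) (np.float64(257.696801876722), np.float64(259.73200708257525))
(495, -118, 55) (np.float64(257.61048209008277), np.float64(279.06058000589417))
```

>>> apply_moves --commands '[{"turn": 0.173}, {"turn": 0.173}, {"turn": 0.173}, {"turn": 0.173}, {"turn": 0.173}, {"turn": 0.173}]' --fingers 1

```text
validation failed for argument at $.co...
```

>>> apply_moves --commands '[{"xyz": [0, 0, 0], "turn": 0.173}, {"xyz": [0, 0, 0], "turn": 0.173}, {"xyz": [0, 0, 0], "turn": 0.173}, {"xyz": [0, 0, 0], "turn": 0.173}, {"xyz": [0, 0, 0], "turn": 0.173}, {"xyz": [0, 0, 0], "turn": 0.173}]' --fingers 1

```text
clock: 0.85
tcp_pos: [265.2, 674.4, 230.8]
tcp_rot: [0.0, 0.651, 0.759, -0.0]
contact_force: [0.7, -0.2, -0.0]
width: 85.5
grip_force: 0.0
```

Run:
```python
from h import *
print(rel([481.5,117,231]),rot()[1].round(3),robot.read_state()["clock"])
```

```text
[-5.838e-01  1.291e-01  2.000e-04] [[-0.152  0.988 -0.   ]
 [ 0.988  0.152 -0.001]
 [-0.001 -0.    -1.   ]] 0.85
```

>>> apply_moves --commands '[{"xyz": [-0.058, 0.013, 0], "turn": 0}, {"xyz": [-0.058, 0.013, 0], "turn": 0}, {"xyz": [-0.058, 0.013, 0], "turn": 0}, {"xyz": [-0.058, 0.013, 0], "turn": 0}, {"xyz": [-0.058, 0.013, 0], "turn": 0}, {"xyz": [-0.058, 0.013, 0], "turn": 0}, {"xyz": [-0.058, 0.013, 0], "turn": 0}, {"xyz": [-0.058, 0.013, 0], "turn": 0}, {"xyz": [-0.058, 0.013, 0], "turn": 0}, {"xyz": [-0.058, 0.013, 0], "turn": 0}]'

```text
clock: 2.1
tcp_pos: [485.4, 120.6, 231.3]
tcp_rot: [-0.0, 0.649, 0.761, 0.0]
contact_force: [0.8, 0.5, 0.1]
width: 85.3
grip_force: 0.0
```

Run:
```python
from h import *
print(rel([481.5,117,97]),robot.read_state()["clock"])
```

```text
[-0.003  -0.0045  0.1343] 2.1
```

>>> apply_moves --commands '[{"xyz": [-0.003, -0.0045, 0.03], "turn": 0}, {"xyz": [0, 0, 0.03], "turn": 0}, {"xyz": [0, 0, 0.03], "turn": 0}, {"xyz": [0, 0, 0.02], "turn": 0}, {"xyz": [0, 0, 0.015], "turn": 0}, {"xyz": [0, 0, 0.009], "turn": 0}, {"xyz": [0, 0, 0], "turn": 0}]'

```text
clock: 2.98
tcp_pos: [481.0, 118.6, 97.0]
tcp_rot: [-0.0, 0.649, 0.761, -0.0]
contact_force: [-0.0, -0.5, -0.2]
width: 85.4
grip_force: 0.0
```

Run:
```python
from h import *
o=[]
for n,(a,b,c,e) in(("top",(145,225,220,300)),("side",(185,265,160,240))):
    p,d=imaging.read_camera(n);o.append(cv2.resize(p[c:e,a:b,::-1],(400,400),interpolation=cv2.INTER_CUBIC))
cv2.imwrite("pics/d0.png",np.hstack(o))
```

```text
(no output)
```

View pics/d0.png

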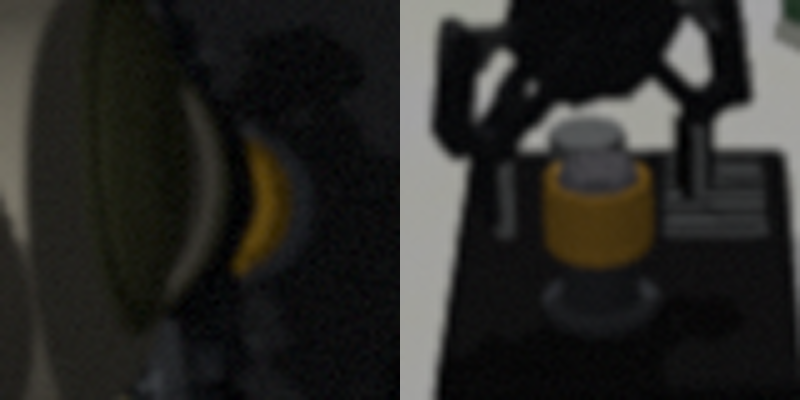

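The fingers straddle the sleeve centrally (side crop: fingers at x≈505 and 695, sleeve at 599). Close on it.

>>> apply_moves --commands '[{"xyz": [0, 0, 0], "turn": 0}, {"xyz": [0, 0, 0], "turn": 0}, {"xyz": [0, 0, 0], "turn": 0}, {"xyz": [0, 0, 0], "turn": 0}, {"xyz": [0, 0, 0], "turn": 0}, {"xyz": [0, 0, 0], "turn": 0}]' --fingers -1 --force 45

```text
clock: 3.82
tcp_pos: [481.4, 118.8, 97.4]
tcp_rot: [0.0, 0.649, 0.761, 0.0]
contact_force: [1.0, -0.1, 4.1]
width: 47.4
grip_force: 45.5
```

Gripped at 47 mm. Pull down about 15 mm gently.

>>> apply_moves --commands '[{"xyz": [0, 0, 0.003], "turn": 0}, {"xyz": [0, 0, 0.003], "turn": 0}, {"xyz": [0, 0, 0.003], "turn": 0}, {"xyz": [0, 0, 0.002], "turn": 0}, {"xyz": [0, 0, 0.002], "turn": 0}, {"xyz": [0, 0, 0.002], "turn": 0}, {"xyz": [0, 0, 0], "turn": 0}]'

```text
clock: 4.7
tcp_pos: [481.4, 118.8, 83.8]
tcp_rot: [0.0, 0.649, 0.761, 0.001]
contact_force: [-3.7, 0.2, 31.2]
width: 47.6
grip_force: 47.8
```

At the stop (31 N). Release and lift.

>>> apply_moves --commands '[{"xyz": [0, 0, 0], "turn": 0}, {"xyz": [0, 0, 0], "turn": 0}, {"xyz": [0, 0, 0], "turn": 0}, {"xyz": [0, 0, 0], "turn": 0}, {"xyz": [0, 0, 0], "turn": 0}, {"xyz": [0, 0, 0], "turn": 0}]' --fingers 1

```text
clock: 5.45
tcp_pos: [481.1, 118.7, 82.2]
tcp_rot: [0.0, 0.649, 0.761, -0.0]
contact_force: [0.3, -0.3, -0.0]
width: 85.5
grip_force: 0.0
```

>>> apply_moves --commands '[{"xyz": [0, 0, -0.02], "turn": 0}, {"xyz": [0, 0, -0.04], "turn": 0}, {"xyz": [0, 0, -0.05], "turn": 0}, {"xyz": [-0.058, 0.0, 0], "turn": 0}, {"xyz": [-0.058, 0.0, 0], "turn": 0}, {"xyz": [-0.058, 0.0, 0], "turn": 0}, {"xyz": [-0.056, -0.022, 0], "turn": 0}, {"xyz": [0, 0, 0], "turn": 0}]'

```text
clock: 6.45
tcp_pos: [494.0, -117.1, 192.5]
tcp_rot: [0.0, 0.652, 0.758, -0.001]
contact_force: [-0.3, 0.4, 0.1]
width: 85.3
grip_force: 0.0
```

Run:
```python
from h import *
o=[]
for n,(a,b,c,e) in(("top",(150,350,210,310)),("side",(185,305,140,320))):
    p,d=imaging.read_camera(n);o.append(p[c:e,a:b,::-1])
o=[cv2.resize(o[0],(400,200)),cv2.resize(o[1],(400,600),interpolation=cv2.INTER_CUBIC)]
z=np.zeros((600,400,3),np.uint8);z[:200]=o[0]
cv2.imwrite("pics/e0.png",np.hstack([z,o[1]]));print(rel([495,-117.8,58]))
```

```text
[-0.0054 -0.0012  0.1343]
```

View pics/e0.png

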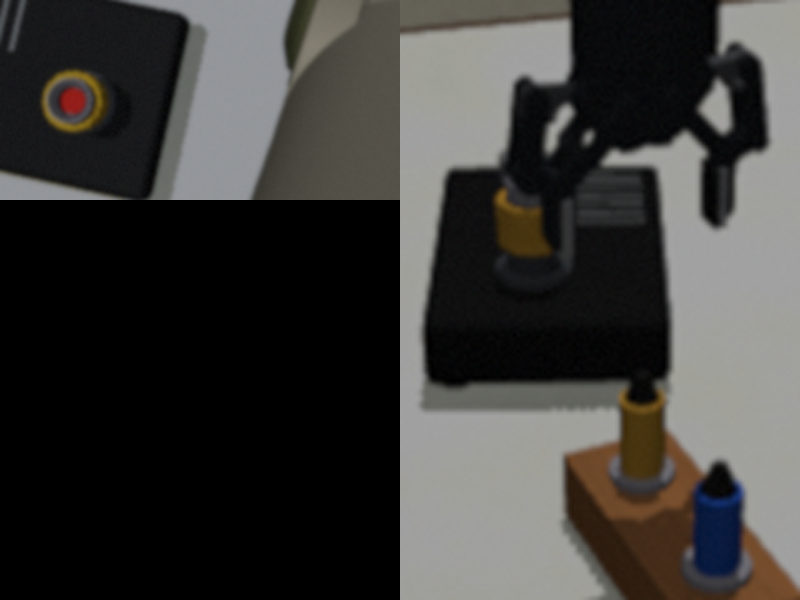

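Sleeve is down and stays so, with the red piston filling the bore (top crop 72,100). Checking a pose discrepancy.

Run:
```python
from h import *
s=robot.read_state();print(s["tcp_pos"],s["clock"],rel([495,-117.8,58]));print(rot()[1].round(4))
```

```text
[ 495.3132693  -112.35424484  192.31348604] 6.55 [-0.0054 -0.0012  0.1343]
[[-1.554e-01  9.878e-01 -0.000e+00]
 [ 9.878e-01  1.554e-01  3.000e-04]
 [ 3.000e-04  0.000e+00 -1.000e+00]]
```

>>> apply_moves --commands '[{"xyz": [-0.0054, -0.0012, 0.03], "turn": 0}, {"xyz": [0, 0, 0.03], "turn": 0}, {"xyz": [0, 0, 0.03], "turn": 0}, {"xyz": [0, 0, 0.02], "turn": 0}, {"xyz": [0, 0, 0.015], "turn": 0}, {"xyz": [0, 0, 0.009], "turn": 0}, {"xyz": [0, 0, 0], "turn": 0}, {"xyz": [0, 0, 0], "turn": 0}]'

```text
clock: 7.55
tcp_pos: [495.5, -117.4, 58.8]
tcp_rot: [0.0, 0.649, 0.761, 0.0]
contact_force: [-0.2, -1.1, 0.5]
width: 85.6
grip_force: 0.0
```

Run:
```python
from h import *
print(rel([495,-117.8,58]))
p,d=imaging.read_camera("side");cv2.imwrite("pics/f0.png",cv2.resize(p[200:320,210:310,::-1],(500,600),interpolation=cv2.INTER_CUBIC))
```

```text
[-0.0003 -0.0006  0.0008]
```

View pics/f0.png

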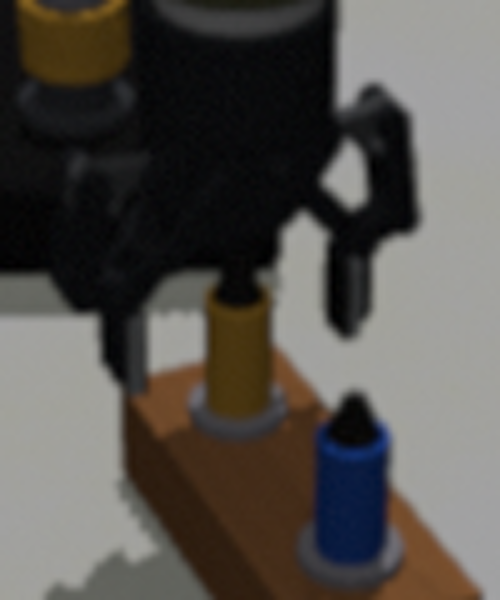

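Fingers flank the gold grip centrally (crop x 130/347, nozzle 238). Grip.

>>> apply_moves --commands '[{"xyz": [0, 0, 0], "turn": 0}, {"xyz": [0, 0, 0], "turn": 0}, {"xyz": [0, 0, 0], "turn": 0}, {"xyz": [0, 0, 0], "turn": 0}, {"xyz": [0, 0, 0], "turn": 0}, {"xyz": [0, 0, 0], "turn": 0}, {"xyz": [0, 0, 0], "turn": 0}, {"xyz": [0, 0, 0], "turn": 0}]' --fingers -1 --force 60

```text
clock: 8.6
tcp_pos: [495.3, -117.5, 58.6]
tcp_rot: [0.0, 0.649, 0.761, 0.0]
contact_force: [-1.0, -0.0, 5.3]
width: 26.6
grip_force: 58.7
```

>>> apply_moves --commands '[{"xyz": [0, 0, -0.01], "turn": 0}, {"xyz": [0, 0, -0.02], "turn": 0}, {"xyz": [0, 0, -0.03], "turn": 0}, {"xyz": [0, 0, -0.04], "turn": 0}, {"xyz": [0, 0, -0.04], "turn": 0}, {"xyz": [0, 0, -0.02], "turn": 0}, {"xyz": [0, 0, 0], "turn": 0}]'

```text
clock: 9.48
tcp_pos: [495.7, -117.5, 219.9]
tcp_rot: [0.001, 0.649, 0.761, 0.001]
contact_force: [0.3, -0.3, -1.5]
width: 26.8
grip_force: 59.1
```

Run:
```python
from h import *
p,d=imaging.read_camera("side");cv2.imwrite("pics/g0.png",cv2.resize(p[140:320,185:305,::-1],(400,600),interpolation=cv2.INTER_CUBIC))
np.save("pics/g0.npy",d);cv2.imwrite("pics/g0full.png",p[:,:,::-1])
print(rel([481.5,117,215]),robot.read_state()["tcp_pos"])
```

```text
[0.2335 0.0234 0.0037] [ 495.19950542 -117.22862779  218.70049768]
```

View pics/g0.png

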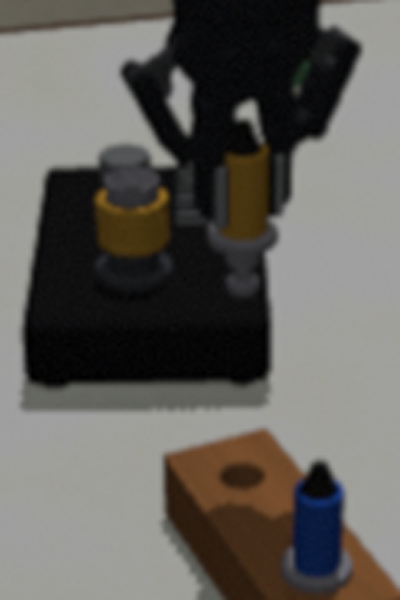

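Nozzle held upright, hole empty, blue in place. Move over the coupler.

>>> apply_moves --commands '[{"xyz": [0.03, 0.0034, 0], "turn": 0}, {"xyz": [0.05, 0.005, 0], "turn": 0}, {"xyz": [0.05, 0.005, 0], "turn": 0}, {"xyz": [0.05, 0.005, 0], "turn": 0}, {"xyz": [0.035, 0.003, 0], "turn": 0}, {"xyz": [0.0185, 0.002, 0], "turn": 0}, {"xyz": [0, 0, 0], "turn": 0}, {"xyz": [0, 0, 0], "turn": 0}, {"xyz": [0, 0, 0], "turn": 0}]'

```text
clock: 10.65
tcp_pos: [481.7, 115.3, 218.3]
tcp_rot: [0.0, 0.65, 0.76, -0.0]
contact_force: [0.1, 0.3, -1.1]
width: 26.4
grip_force: 59.1
```

Run:
```python
from h import *
print(rel([481.5,117,181]),robot.read_state()["tcp_pos"])
p,d=imaging.read_camera("side");cv2.imwrite("pics/i0.png",cv2.resize(p[140:240,175:275,::-1],(600,600),interpolation=cv2.INTER_CUBIC))
```

```text
[0.0017 0.     0.0373] [481.72213159 115.3287916  218.2856009 ]
```

View pics/i0.png

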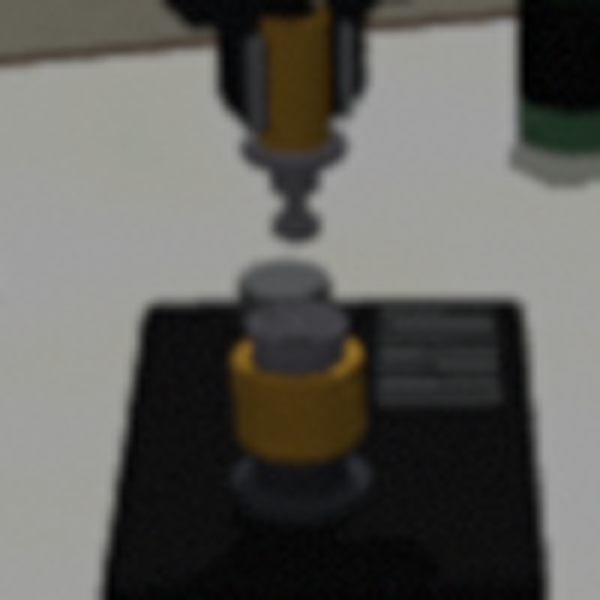

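Plug (x 296) is aligned above the mouth (x 298). Descend to the funnel, then slowly.

>>> apply_moves --commands '[{"xyz": [0.0015, 0, 0.01], "turn": 0}, {"xyz": [0, 0, 0.014], "turn": 0}, {"xyz": [0, 0, 0.01], "turn": 0}, {"xyz": [0, 0, 0.004], "turn": 0}, {"xyz": [0, 0, 0.004], "turn": 0}, {"xyz": [0, 0, 0.004], "turn": 0}, {"xyz": [0, 0, 0.003], "turn": 0}, {"xyz": [0, 0, 0], "turn": 0}]'

```text
clock: 11.7
tcp_pos: [481.3, 118.3, 169.2]
tcp_rot: [0.0, 0.649, 0.761, -0.0]
contact_force: [0.5, -0.4, -1.2]
width: 26.7
grip_force: 59.1
```

>>> apply_moves --commands '[{"xyz": [0, 0, 0.003], "turn": 0}, {"xyz": [0, 0, 0.003], "turn": 0}, {"xyz": [0, 0, 0.003], "turn": 0}, {"xyz": [0, 0, 0.003], "turn": 0}, {"xyz": [0, 0, 0.002], "turn": 0}, {"xyz": [0, 0, 0.002], "turn": 0}, {"xyz": [0, 0, 0], "turn": 0}]'

```text
clock: 12.58
tcp_pos: [481.7, 118.4, 153.5]
tcp_rot: [0.0, 0.649, 0.761, 0.0]
contact_force: [0.4, 0.4, 3.9]
width: 27.0
grip_force: 59.6
```

>>> apply_moves --commands '[{"xyz": [0, 0, 0.002], "turn": 0}, {"xyz": [0, 0, 0.0015], "turn": 0}, {"xyz": [0, 0, 0.0015], "turn": 0}, {"xyz": [0, 0, 0.001], "turn": 0}, {"xyz": [0, 0, 0], "turn": 0}]'

```text
clock: 13.2
tcp_pos: [481.6, 118.4, 147.5]
tcp_rot: [0.0, 0.649, 0.761, 0.0]
contact_force: [-0.2, 0.9, 6.8]
width: 26.5
grip_force: 59.9
```

>>> apply_moves --commands '[{"xyz": [0, 0, 0.001], "turn": 0}, {"xyz": [0, 0, 0.001], "turn": 0}, {"xyz": [0, 0, 0.001], "turn": 0}, {"xyz": [0, 0, 0], "turn": 0}]'

```text
clock: 13.7
tcp_pos: [481.7, 118.4, 147.0]
tcp_rot: [-0.0, 0.649, 0.761, 0.001]
contact_force: [-10.4, -1.7, 47.6]
width: 26.8
grip_force: 64.1
```

Run:
```python
from h import *
p,d=imaging.read_camera("side");cv2.imwrite("pics/j0.png",cv2.resize(p[140:240,175:275,::-1],(600,600),interpolation=cv2.INTER_CUBIC))
```

```text
(no output)
```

View pics/j0.png

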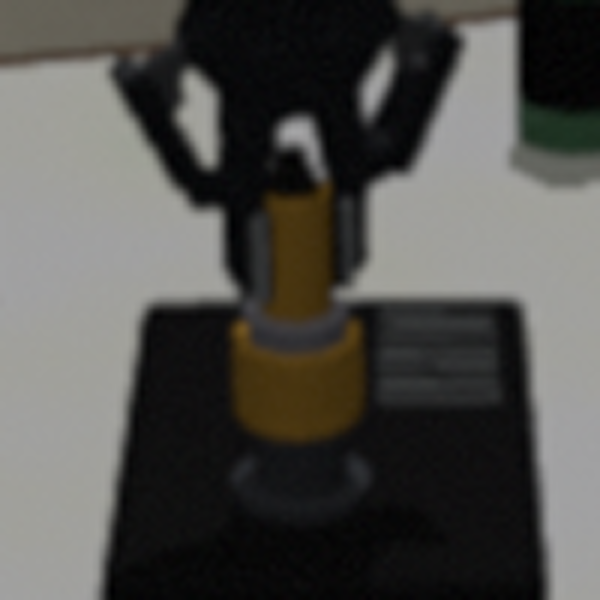

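Flange is seated on the mouth and the sleeve has sprung up (its bottom edge moved from y≈460 to 440). Relax, release and back off.

>>> apply_moves --commands '[{"xyz": [0, 0, -0.001], "turn": 0}, {"xyz": [0, 0, -0.001], "turn": 0}, {"xyz": [0, 0, 0], "turn": 0}]'

```text
clock: 14.12
tcp_pos: [481.7, 118.4, 147.3]
tcp_rot: [0.0, 0.649, 0.761, 0.001]
contact_force: [-3.1, -0.8, 20.1]
width: 26.7
grip_force: 60.4
```

>>> apply_moves --commands '[{"xyz": [0, 0, 0], "turn": 0}, {"xyz": [0, 0, 0], "turn": 0}, {"xyz": [0, 0, 0], "turn": 0}, {"xyz": [0, 0, 0], "turn": 0}, {"xyz": [0, 0, -0.02], "turn": 0}, {"xyz": [0, 0, -0.03], "turn": 0}, {"xyz": [0, 0, -0.04], "turn": 0}, {"xyz": [0, 0, -0.04], "turn": 0}, {"xyz": [0, 0, 0], "turn": 0}, {"xyz": [0, 0, 0], "turn": 0}]' --fingers 1

```text
clock: 15.38
tcp_pos: [481.0, 118.4, 275.9]
tcp_rot: [-0.0, 0.649, 0.761, -0.0]
contact_force: [-0.1, 0.2, -0.2]
width: 85.0
grip_force: 0.0
```

Run:
```python
from h import *
p,d=imaging.read_camera("side");cv2.imwrite("pics/k0.png",cv2.resize(p[140:320,175:305,::-1],(433,600),interpolation=cv2.INTER_CUBIC))
```

```text
(no output)
```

View pics/k0.png

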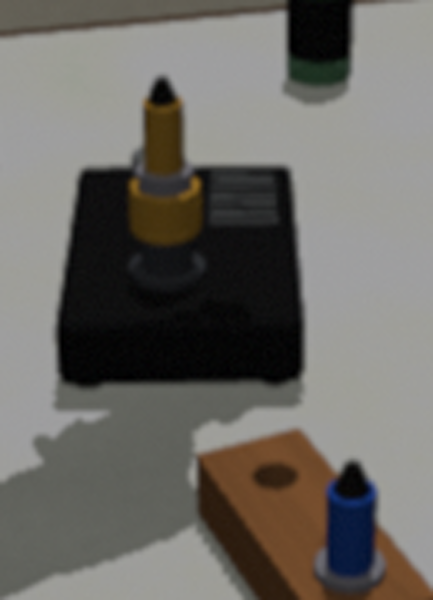

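Gold nozzle upright and seated (crop 163,170), sleeve up (166,210), blue still in the stand; gripper clear.

```bash
python3 -c "
from workcell import robot
print(robot.job_done())"
```

```text
the job is handed in; nothing more can be done
None
```

The gold nozzle is fully home and upright in the coupler with the sleeve sprung up, the blue nozzle is still in the stand, the gripper is clear, and the job was handed in at about 15 s; the hand-in call gave no verdict, so this rests on the last camera picture.

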